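Show the terracotta handle frame to the inspection camera

ROBOT

A 7-joint arm with a two-finger parallel gripper is mounted at the origin on the work surface. World frame = base frame: x ahead of the robot, y to its left, z up, the work surface at z = 0. Lengths are in m, angles in rad, forces in N, time in s.
With the tool pointing down it reaches from about 0.4 to 0.875 m from the base axis. Payload 19.3 kg.
Tool frame: the origin (TCP) lies at the centre of the arm's flange, where the gripper is bolted on; the fingertips stand 173 mm ahead of it and the grasp point (between the pads) lies 155 mm ahead of it; z points along the fingers, y is the direction in which the jaws open and shut (so a half turn about z gives the same grasp; the last joint's range is limited). The gripper opens to 85 mm and grips with 20 to 120 N. Pads are 22 mm wide; open, the fingers measure 114 mm over their backs; the gripper's body (76 mm by 85 mm) begins 54 mm behind the grasp point. The pads swing forward as they close: fully open they stand 13 mm farther back than shut.
Start: joints at [-1.178, 0.521, -0.036, 1.599, 0.021, 1.021, -0.113], TCP at [0.279, 0.559, 0.405] pointing down, gripper open.
Joint ranges: [-2.91, 2.91], [-0.3, 2.13], [-1.5, 1.42], [0.17, 2.43], [-1.26, 4.41], [0.16, 1.93], [-2.52, 2.52]. Speed limits (rad/s): [1.89, 1.89, 2.39, 2.39, 3.01, 3.01, 3.01].

INTERFACE

Orientations are given as a 3x3 rotation matrix whose columns are the frame's x, y, z axes.
In Python, from rig import bot gives the robot as it stands.
- The arm moves only by the tool arm_command, never from a script. Its argument "targets" is text: rows parted by semicolons, each of 5 numbers parted by spaces: the opening, from 0 (shut) to 1 (fully open), then the shift along the tool's x, y, z in m, then the turn about the tool's z in degrees. In form: grip x y z turn; .... A call has 1 to 10 rows; each row shifts and turns the pose as measured when the row begins, along the tool's axes as they then stand; what a row does not reach is not made up. A row lasts 1/8 s, in which the tool goes at most 62.5 mm and 10.7 degrees, less where a joint would pass 70% of its speed; a pose out of reach is approached as far as the arm can. A call is refused whole if a number of a shift passes 0.0625 or a number of a turn 10.7, either way. A call with a gripper value outside its range is refused whole. The fingers move at their own pace and stop on an object; "newtons" is the grip in N (left out, the last holds). Time passes only in rows, so rows that do not move let the fingers close. It gives the time, the measured TCP pose, the force and the opening at its end, in the units of the state.
- bot.get_obs(): the state, without advancing time (a new reading comes with each control period).
- bot.grab_frame(name): name is "scene" or "side" or "wrist"; returns a dict with "img" (480x640x3 uint8, red, green, blue), "fx", "fy", "cx", "cy" (pixels), "extrinsics" (4x4, takes a point from world to camera coordinates). Camera axes: x right, y down, z forward; pixel columns grow to the right and rows downward; lengths in m; the calibration is good to about 2 mm. The wrist camera is an equidistant fisheye: a pixel r from the principal point sees the ray r / f radians off the axis. A picture is of the moment at which its call begins. There is no depth.
- bot.job_done(): hands the job in, once; it reports no verdict.
Trained networks look in the newest picture that a camera, given by its name, has taken for a name from the list of things; names that differ only in an ending like _2 or _b are one class to them, and where a whole thing is asked for, a point or a joint stands for the part that bears it (a point fixed in the world has none). Each returns a list of dicts, best first, with "p" (0 to 1); they miss things now and then, are a little off and sometimes report something else, mostly with a low value. They report only what shows in the picture. A call takes as long as a camera call.
- bot.spot_in(target, camera): "rect" ([left, top, right, bottom] as shares, 0 to 1, of the picture: columns of its width, rows of its height, round what is visible of it).
The state is a dict: "clock": time; "q": joint angles; "qvel": joint speeds; "tau": joint torques, N m; "eef_pos": TCP position; "tcp_rot": TCP orientation; "wrist_force": force on the tool from outside, world axes, zero at the start; "wrist_torque": the same for the moment, N m; "width": opening from 0.0 (shut) to 1.0 (fully open).
Only numpy, scipy, OpenCV 4.12 (cv2) and the standard library are available. Lean on these libraries where they do the work, as an engineer would, in place of code of your own. Each camera call takes 0.05 s, during which the arm holds its last target. There are 200 camera calls.

TASK

Switch on the inspection light by pressing the green button fully down, then pick the reddish terracotta handle frame out of the blue tray and present it in the air to the upward-looking camera: its loop centred on the lens axis 110 mm in front of the glass, its underside square to the lens, its tail pointing to the side with the red tab. Touch neither the camera nor its stand, and leave the two dark frames and everything else where they lie. Finish while still holding the frame there, steady.

Things in the scene. Friction and masses are not known exactly. Their poses are not given: they have to be found in the camera images.
- frame_red_centre (a point): reddish terracotta handle frame (two others are dark), flat in the tray, 0.15 kg: closed loop 60 x 46 mm outside, 44 x 30 inside, corners cut; wall 8 mm thick, 24 mm high; bent tail from a corner at its +x end. Grip across the 46 mm width: flat sides, 34 mm long, at y = +-23 mm. Origin: middle of the loop, half-way up (12 mm); x from loop to tail, z up
- frame_red_tail (a point): the tip of the terracotta frame's tail, half-way up, at (64, -8, 0) mm from the loop's middle in the frame's axes
- frame_dark1_centre (a point): dark brown clay handle frame of the same shape and size, in the tray; to be left; its origin is at the middle of the closed loop, half-way up (12 mm above the underside); x points along the frame from loop to tail, z up
- frame_dark2_centre (a point): dark brown clay handle frame of the same shape and size, in the tray; to be left; its origin is at the middle of the closed loop, half-way up (12 mm above the underside); x points along the frame from loop to tail, z up
- tray: blue plastic open tray fixed to the table, 250 x 380 mm, walls 45 mm high and 6 mm thick, floor 6 mm thick; origin at the centre of its underside, z up. The three frames lie in it side by side along its y, about 110 mm apart
- lens (a point): centre of the camera's lens glass, 125 mm above the table: dark 36 mm disc in a black barrel and white ring light on a grey 68 x 100 mm housing. z points out of the lens along its axis: up, leaning 25 degrees from vertical towards the robot's side. y is level, along the housing to the red tab (its end 72 mm from the axis, 30 mm below the glass)
- light_button (a joint): green push button of the inspection light, 30 mm in diameter, on a fixed housing on the table: 0 = up, 0.006 m = fully down; spring back, 5 N when fully down
- light_button_top (a point): centre of the top of the green button's cap, pressed straight down
- glaze_jar: blue glazed jar with white lid, 70 mm in diameter, 100 mm tall, standing at the back; origin at the centre of its underside; loose, to be left
- bisque_mug: terracotta mug, 80 mm in diameter, 90 mm tall, standing at the back; origin at the centre of its underside; loose, to be left
- fettling_knife: spatula-like knife, 190 mm long, lying on the table at the robot's left; loose, to be left
- clay_brush: brush, 180 mm long, lying on the table at the robot's right; loose, to be left
- stand: the camera's fixed stand with the camera on it, base 110 x 120 mm; origin at the centre of the underside of its base; do not touch

How it is judged:
By the outcome, as a careful person would: the job done as asked, in the order asked, and still so for the second after the job is handed in, while the arm keeps its last pose, push and grip.
It also fails if it takes over 51 s, if anything falls off the work surface, if the arm or the gripper's body presses on something with over 40 N, if the wrist force passes 120 N, or if a joint passes its speed limit or range.

## Working session

There is one attempt and no reset: what is moved stays moved. The work goes in short steps, Python scripts to look and compute and a tool call to move; the robot and the scene stay as the last step left them, time stands still between calls to the robot, and variables do not carry over. Pictures are saved under pics/ and viewed, about 8 in all and at most 12, crops included, and the job is handed in when it is done.

Besides the shell and the picture viewer there is one more tool, called after ">>>" as name(argument=value, ...), one argument or row to a line, values as JSON. arm_command: Moves the arm, as the interface text tells. Its arguments: {"type":"object","properties":{"targets":{"type":"string"},"newtons":{"type":"number"}},"required":["targets"]}

```bash
ls; mkdir -p pics
cat > look.py <<'E'
import numpy as np, cv2
from rig import bot
def grab(n,save=None):
    f=bot.grab_frame(n)
    if save: cv2.imwrite('pics/'+save,f['img'][:,:,::-1])
    return f
E
python3 - <<'E'
from look import *
np.set_printoptions(precision=4,suppress=True)
o=bot.get_obs();print(o['clock'],o['eef_pos'],o['tcp_rot'],o['width'])
for c in ['scene','side','wrist']:
    f=grab(c,c+'0.png');print(c,f['fx'],f['fy'],f['cx'],f['cy']);print(f['extrinsics'])
    for t in ['frame_red_centre','frame_red_tail','light_button_top','lens','tray','stand','frame_dark1_centre']:
        for d in bot.spot_in(t,c)[:3]:
            r=np.array(d['rect'])*[640,480,640,480];print(t,round(d['p'],2),r.round(1))
E
```

```text
pics
0.0 [0.279  0.5591 0.4041] [[-0.8948  0.4465 -0.0005]
 [ 0.4465  0.8948 -0.001 ]
 [-0.     -0.0011 -1.    ]] 1.002904948174698
scene 506.1057635115653 506.1057635115653 331.0827264895859 249.3966395925328
[[ 0.8943  0.4475 -0.0001 -0.4995]
 [ 0.3449 -0.6894 -0.6371 -0.1396]
 [-0.2851  0.5697 -0.7708  1.6788]
 [ 0.      0.      0.      1.    ]]
frame_red_centre 0.64 [339.8 205.9 369.1 224.5]
frame_red_tail 0.53 [338.2 200.2 369.2 228.8]
light_button_top 0.48 [216.  320.8 228.6 326.7]
lens 0.98 [289.9 291.6 331.5 337.7]
tray 0.91 [290.7 166.  398.3 270.7]
tray 0.7 [320.8 229.9 354.7 249.5]
stand 0.93 [283.7 293.4 336.2 359.7]
frame_dark1_centre 0.55 [343.6 181.6 368.9 203.1]
side 490.5446540522588 490.5446540522588 313.76675976712977 239.63205786066356
[[ 0.6562 -0.7545 -0.0087 -0.4012]
 [-0.5349 -0.457  -0.7107  0.3805]
 [ 0.5322  0.471  -0.7035  1.0195]
 [ 0.      0.      0.      1.    ]]
frame_red_centre 0.89 [227.7 224.5 256.3 248.1]
frame_red_tail 0.75 [225.8 224.2 257.8 248.9]
light_button_top 0.73 [351.5 372.6 365.8 387.4]
lens 0.82 [355.5 260.2 412.5 306.3]
stand 0.87 [352.5 260.7 416.8 331.2]
frame_dark1_centre 0.96 [195.7 219.6 229.  239.1]
wrist 371.64829954431775 371.64829954431775 317.8893110450783 242.2038943304359
[[ 0.4464  0.8948 -0.0015 -0.6237]
 [ 0.8475 -0.4223  0.3216 -0.0422]
 [ 0.2871 -0.1449 -0.9469  0.3813]
 [ 0.      0.      0.      1.    ]]
tray 0.78 [122.1 345.4 300.3 480. ]
frame_dark1_centre 0.8 [210.5 400.  242.9 433.6]
```

Run:
```python
import cv2
a=cv2.imread('pics/scene0.png')[150:370,190:440];b=cv2.imread('pics/side0.png')[190:410,170:450]
cv2.imwrite('pics/s1.png',cv2.resize(a,None,fx=2.7,fy=2.7,interpolation=cv2.INTER_CUBIC))
cv2.imwrite('pics/s2.png',cv2.resize(b,None,fx=2.7,fy=2.7,interpolation=cv2.INTER_CUBIC))
```

```text
(no output)
```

View pics/s1.png

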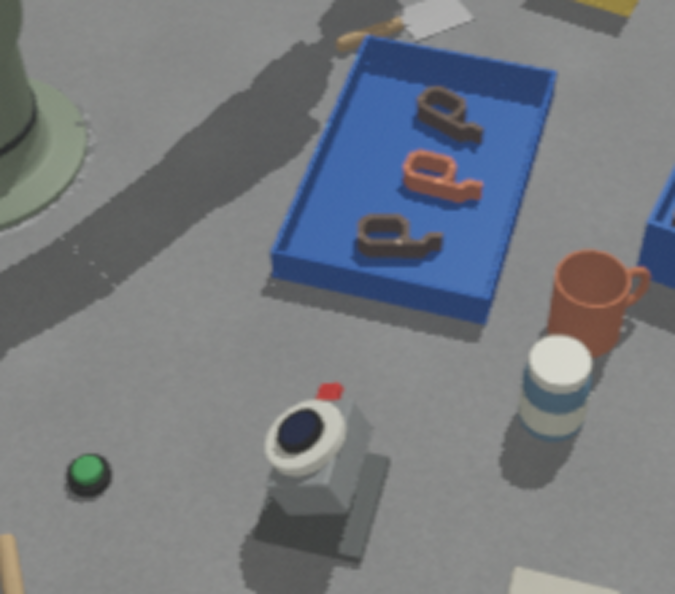

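View pics/s2.png

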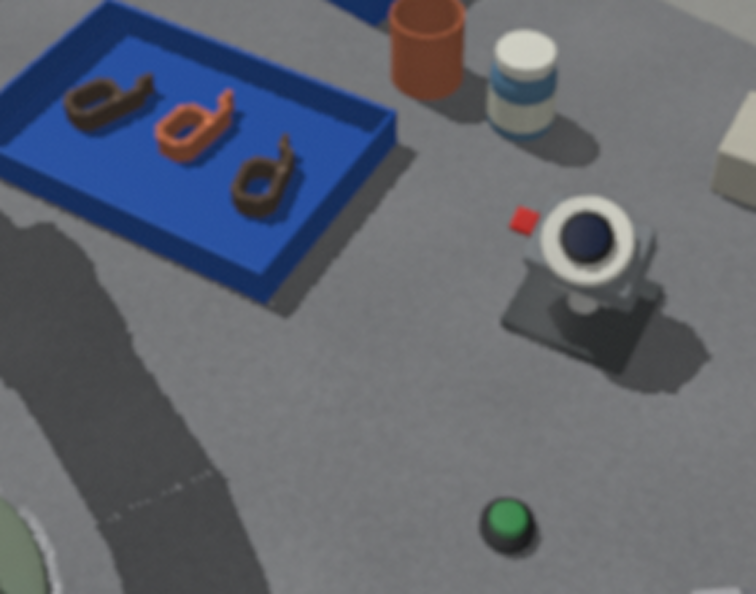

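```bash
cat > geo.py <<'E'
import numpy as np, cv2
from scipy.optimize import least_squares, differential_evolution, minimize
def cam(f):
    K=np.array([[f['fx'],0,f['cx']],[0,f['fy'],f['cy']],[0,0,1.]]);return K,np.array(f['extrinsics'])
def proj(c,P):
    K,E=c;P=np.atleast_2d(P)@E[:3,:3].T+E[:3,3]
    q=P@K.T;return q[:,:2]/q[:,2:]
def projfish(f,P):
    E=np.array(f['extrinsics']);P=np.atleast_2d(P)@E[:3,:3].T+E[:3,3]
    r=np.hypot(P[:,0],P[:,1])+1e-12;th=np.arctan2(r,P[:,2])
    return np.c_[f['cx']+f['fx']*th*P[:,0]/r,f['cy']+f['fy']*th*P[:,1]/r]
def tri(cs,us):
    return least_squares(lambda X:np.r_[tuple((proj(c,X)[0]-u) for c,u in zip(cs,us))],[.5,.1,.05])
def poly(off=0):
    a,b,c=30,23,13-5   # corner cut guess -> flat side 34 => cut 13 in x
    out=np.array([(17,23),(30,14),(30,-14),(17,-23),(-17,-23),(-30,-14),(-30,14),(-17,23)])/1e3
    inn=np.array([(13,15),(22,9),(22,-9),(13,-15),(-13,-15),(-22,-9),(-22,9),(-13,15)])/1e3
    tail=[np.array(t)/1e3 for t in ([(26,-22),(30,-14),(50,-16),(50,-24)],[(50,-24),(48,-16),(60,-6),(66,-10),(56,-24)])]
    tail=[np.array([(20,-23),(24,-14),(48,-14),(48,-22)])/1e3,np.array([(46,-22),(46,-14),(60,-4),(66,-10),(54,-22)])/1e3]
    return out,inn,tail
def place(p2,x,y,yaw,z):
    c,s=np.cos(yaw),np.sin(yaw);q=p2@np.array([[c,s],[-s,c]])+[x,y];return np.c_[q,np.full(len(q),z)]
def render(pf,x,y,yaw,shape,z0=.006,z1=.030,sc=4):
    out,inn,tail=poly();m=np.zeros((shape[0]*sc,shape[1]*sc),np.uint8)
    P=lambda p,z:np.round((pf(place(p,x,y,yaw,z))+.5)*sc).astype(np.int32)
    hulls=[]
    for t in tail:hulls.append(cv2.convexHull(np.r_[P(t,z0),P(t,z1)]))
    n=len(out)
    for i in range(n):
        q=np.array([out[i],out[(i+1)%n],inn[(i+1)%n],inn[i]]);hulls.append(cv2.convexHull(np.r_[P(q,z0),P(q,z1)]))
    for h in hulls:cv2.fillConvexPoly(m,h,255)
    return cv2.resize(m,(shape[1],shape[0]),interpolation=cv2.INTER_AREA)/255.
E
python3 - <<'E'
from look import *; from geo import *
np.set_printoptions(precision=4,suppress=True)
fs=[bot.grab_frame('scene'),bot.grab_frame('side')];cs=[cam(f) for f in fs]
def cent(f,box,fn):
    l,t,r,b=box;c=f['img'][t:b,l:r].astype(float);m=fn(c[...,0],c[...,1],c[...,2]);
    n,lab,st,ce=cv2.connectedComponentsWithStats(m.astype(np.uint8),connectivity=8);k=1+np.argmax(st[1:,4]);return ce[k]+[l,t],st[k,4]
green=lambda R,G,B:(G>1.5*R)&(G>1.3*B)&(G>70)
red=lambda R,G,B:(R>2.2*G)&(R>2.2*B)&(R>90)
dark=lambda R,G,B:(R+G+B<170)&(B>1.15*R)
def two(boxes,fn):
    r=[cent(f,b,fn) for f,b in zip(fs,boxes)];print([ (a.round(1),n) for a,n in r]);return [a for a,n in r]
bt=two([(205,310,240,340),(340,365,380,400)],green);s=tri(cs,bt);print('button',s.x,s.fun)
ln=two([(285,290,325,330),(362,255,415,300)],dark);s=tri(cs,ln);print('lens',s.x,s.fun)
tb=two([(300,285,325,302),(352,262,374,284)],red);st=tri(cs,tb);print('tab',st.x,st.fun)
a=np.radians(25)
def fr(psi): # psi: direction of lean (horizontal)
    d=np.array([np.cos(psi),np.sin(psi),0]);z=np.sin(a)*d+np.cos(a)*np.array([0,0,1]);return d,z
def res(p):
    L=np.array([p[0],p[1],.125]);d,z=fr(p[2]);y=np.cross(z,d);y/=np.linalg.norm(y)  # level
    y=np.cross([0,0,1.],d)*sg
    T=L+y*(.072-p[3])-.03*z
    return np.r_[tuple(np.r_[proj(c,L)[0]-u,proj(c,T)[0]-v] for c,u,v in zip(cs,ln,tb))]
for sg in (1,-1):
  for p0 in (0,2,3.14,-2):
    r=least_squares(res,[s.x[0],s.x[1],p0,.006]);print(sg,r.x,np.degrees(r.x[2]),r.cost,r.fun.round(1))
# frame
ms=[]
for f,b in zip(fs,[(330,195,380,235),(220,215,265,255)]):
    c=f['img'].astype(float);m=(c[...,0]>1.25*c[...,2])&(c[...,0]>1.4*c[...,1])&(c[...,0]>80);M=np.zeros(m.shape);M[b[1]:b[3],b[0]:b[2]]=m[b[1]:b[3],b[0]:b[2]];ms.append((M,b))
    ys,xs=np.nonzero(M);print('mask',M.sum(),xs.mean(),ys.mean())
def cost(p):
    t=0
    for c,(M,b) in zip(cs,ms):
        K=c[0].copy();K[0,2]-=b[0];K[1,2]-=b[1]
        m=render(lambda P:proj((K,c[1]),P),*p,(b[3]-b[1],b[2]-b[0]));mm=M[b[1]:b[3],b[0]:b[2]];t+=np.abs(m-mm).sum()/mm.sum()
    return t
mu=[np.array(np.nonzero(M))[::-1].mean(1) for M,_ in ms];c0=tri(cs,mu).x;print('c0',c0)
r=differential_evolution(cost,[(c0[0]-.04,c0[0]+.04),(c0[1]-.04,c0[1]+.04),(-3.2,3.2)],seed=0,maxiter=60,popsize=12);print('frame',r.x,np.degrees(r.x[2]),r.fun)
E
```

```text
[(array([221.7, 323.7]), np.int32(102)), (array([357.8, 381.6]), np.int32(153))]
button [ 0.387  -0.3207  0.0196] [-0.3196  0.4933 -0.3018 -0.354 ]
[(array([300. , 308.5]), np.int32(111)), (array([389. , 277.7]), np.int32(159))]
lens [ 0.5918 -0.2451  0.128 ] [-0.7734  1.3983 -0.9071 -1.1437]
[(array([311.8, 294.4]), np.int32(38)), (array([363.8, 271.4]), np.int32(62))]
tab [ 0.5891 -0.1776  0.1018] [-0.548   1.0482 -0.6599 -0.8527]
1 [ 0.5923 -0.244  -0.1498  0.0051] -8.58268567116546 4.576946387111657 [-0.3  1.8  0.   1.5 -1.3 -0.7 -1.1 -0.3]
1 [ 0.5923 -0.244  -0.1498  0.0051] -8.58268527334848 4.57694638711169 [-0.3  1.8  0.   1.5 -1.3 -0.7 -1.1 -0.3]
1 [ 0.5923 -0.244   3.3662  0.1389] 192.86834179153075 4.576946387111753 [-0.3  1.8  0.   1.5 -1.3 -0.7 -1.1 -0.3]
1 [ 0.5923 -0.244  -2.917   0.1389] -167.1316584603658 4.576946387111742 [-0.3  1.8  0.   1.5 -1.3 -0.7 -1.1 -0.3]
-1 [ 0.5923 -0.244  -0.1498  0.1389] -8.582684755048406 4.5769463871117475 [-0.3  1.8  0.   1.5 -1.3 -0.7 -1.1 -0.3]
-1 [ 0.5923 -0.244   3.3662  0.0051] 192.86834146383265 4.576946387111851 [-0.3  1.8  0.   1.5 -1.3 -0.7 -1.1 -0.3]
-1 [ 0.5923 -0.244   3.3662  0.0051] 192.86834188216054 4.5769463871118425 [-0.3  1.8  0.   1.5 -1.3 -0.7 -1.1 -0.3]
-1 [ 0.5923 -0.244  -2.917   0.0051] -167.1316583098051 4.576946387111762 [-0.3  1.8  0.   1.5 -1.3 -0.7 -1.1 -0.3]
mask 296.0 351.80405405405406 215.3783783783784
mask 382.0 241.00785340314135 237.12565445026178
c0 [0.5307 0.2032 0.0172]
frame [0.5189 0.2059 0.119 ] 6.817055785778891 0.4947058546073021
```

```bash
cat > plan.py <<'E'
import numpy as np,sys
from scipy.spatial.transform import Rotation as Ro
from rig import bot
def plan(target,n,turn=0,R=None,p=None):
    "rows to go from the measured pose to a world TCP target with a total turn about tool z"
    o=bot.get_obs();R=np.array(o['tcp_rot']) if R is None else R;p=np.array(o['eef_pos']) if p is None else p
    d=(np.array(target)-p)/n;rows=[]
    for i in range(n):
        t=R.T@d;rows.append('%.4f %.4f %.4f %.1f'%(*t,turn/n));R=R@Ro.from_euler('z',turn/n,degrees=True).as_matrix()
    print('max/row mm',np.linalg.norm(d)*1e3);print('; '.join('G '+r for r in rows));return R,np.array(target)
E
python3 - <<'E'
from plan import *
R,p=plan([.44,.25,.38],8,60)
E
```

```text
max/row mm 43.686334099978524
G -0.0353 -0.0256 0.0031 7.5; G -0.0383 -0.0208 0.0031 7.5; G -0.0407 -0.0156 0.0031 7.5; G -0.0424 -0.0102 0.0031 7.5; G -0.0433 -0.0045 0.0031 7.5; G -0.0436 0.0012 0.0031 7.5; G -0.0430 0.0068 0.0031 7.5; G -0.0418 0.0124 0.0031 7.5
```

>>> arm_command(
  targets="1 -0.035 -0.026 0.003 7.5; 1 -0.038 -0.021 0.003 7.5; 1 -0.041 -0.016 0.003 7.5; 1 -0.042 -0.010 0.003 7.5; 1 -0.043 -0.0045 0.003 7.5; 1 -0.044 0.001 0.003 7.5; 1 -0.043 0.007 0.003 7.5; 1 -0.042 0.012 0.003 7.5",
)

```text
clock: 2.3
eef_pos: [0.4378, 0.2404, 0.3801]
tcp_rot: [[-0.033, 0.999, 0.001], [0.999, 0.033, 0.003], [0.003, 0.001, -1.0]]
wrist_force: [0.5, 0.5, -0.4]
width: 1.001
```

Run:
```python
from look import *; from geo import *
np.set_printoptions(precision=4,suppress=True)
f=grab('wrist','w1.png');E=np.array(f['extrinsics']);print(-E[:3,:3].T@E[:3,3],E[:3,:3])
for P in ([.519,.206,.018],[.5923,-.244,.125],[.387,-.3207,.02]):print(projfish(f,P))
```

```text
[0.4348 0.3225 0.3493] [[ 0.9995  0.0328  0.0006]
 [ 0.0309 -0.9471  0.3195]
 [ 0.011  -0.3193 -0.9476]]
[[401.1048 249.5372]]
[[411.7961 560.118 ]]
[[278.641  527.9063]]
```

View pics/w1.png

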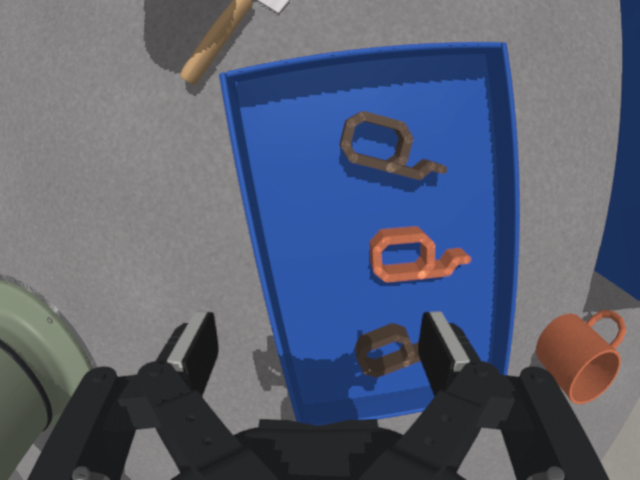

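```bash
python3 - <<'E'
import re
s=open('geo.py').read()
s=s.replace("    return out,inn,tail\n","""    pl=np.array([(22,-19),(42,-19),(50,-9),(66,-8)])/1e3;tail=[]
    for a,b in zip(pl[:-1],pl[1:]):
        n=np.array([-(b-a)[1],(b-a)[0]])/np.linalg.norm(b-a)*.004;tail.append(np.array([a+n,b+n,b-n,a-n]))
    return out,inn,tail
""")
s+='''
def fit(f,pf,box,p0,sc=4):
    l,t,r,b=box;c=f['img'].astype(float)[t:b,l:r];M=((c[...,0]>1.25*c[...,2])&(c[...,0]>1.4*c[...,1])&(c[...,0]>80))*1.
    g=lambda p:render(lambda P:pf(P)-[l,t],*p,M.shape,sc=sc)
    r=minimize(lambda p:np.abs(g(p)-M).sum()/M.sum(),p0,method='Nelder-Mead',options=dict(initial_simplex=np.array(p0)+np.array([[0,0,0],[.008,0,0],[0,.008,0],[0,0,.15]]),xatol=1e-5,fatol=1e-5))
    return r.x,r.fun,M,g(r.x)
'''
open('geo.py','w').write(s)
E
python3 - <<'E'
from look import *; from geo import *
f=bot.grab_frame('wrist')
box=(350,210,490,300)
for p0 in ([.519,.206,.119],[.522,.200,.0]):
    x,c,M,g=fit(f,lambda P:projfish(f,P),box,p0);print(x,np.degrees(x[2]),c)
v=f['img'][210:300,350:490,::-1].copy();e=cv2.Canny((g>.5).astype(np.uint8)*255,50,100)
v=cv2.resize(v,None,fx=5,fy=5);e=cv2.findContours(cv2.resize((g*255).astype(np.uint8),None,fx=5,fy=5),cv2.RETR_LIST,cv2.CHAIN_APPROX_NONE)[0] if 0 else cv2.findContours((cv2.resize(g,None,fx=5,fy=5)>.5).astype(np.uint8),cv2.RETR_LIST,cv2.CHAIN_APPROX_NONE)[0]
cv2.drawContours(v,e,-1,(0,255,0),1);cv2.imwrite('pics/fit1.png',v)
E
```

```text
[0.52002329 0.2018197  0.1233712 ] 7.068648912255208 0.07659026051735247
[0.51998683 0.20183035 0.12242736] 7.014571017913985 0.07692429084309779
```

View pics/fit1.png

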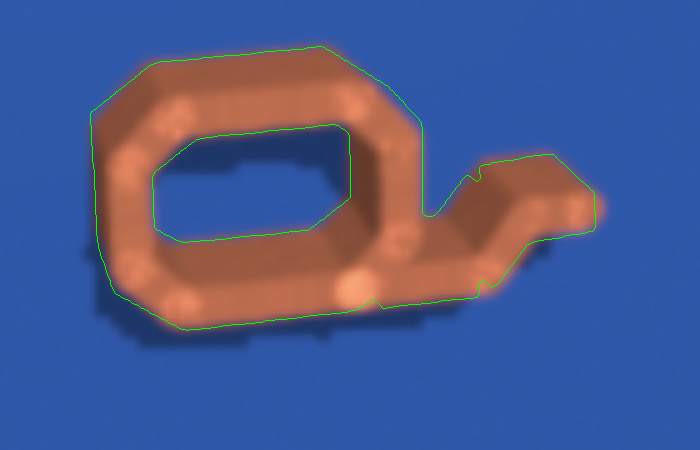

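Run:
```python
from plan import *
R,p=plan([.45,-.04,.36],6,20)
plan([.387,-.321,.26],6,20,R,p)
```

```text
max/row mm 46.43824584501003
G -0.0463 0.0006 0.0033 3.3; G -0.0462 0.0033 0.0033 3.3; G -0.0459 0.0059 0.0033 3.3; G -0.0455 0.0086 0.0033 3.3; G -0.0449 0.0112 0.0033 3.3; G -0.0442 0.0138 0.0033 3.3
max/row mm 50.80737041895486
G -0.0478 0.0048 0.0166 3.3; G -0.0474 0.0076 0.0166 3.3; G -0.0469 0.0103 0.0166 3.3; G -0.0462 0.0130 0.0166 3.3; G -0.0454 0.0157 0.0166 3.3; G -0.0444 0.0183 0.0166 3.3
```

>>> arm_command(
  targets="0 -0.0463 0.0006 0.0033 3.3; 0 -0.0462 0.0033 0.0033 3.3; 0 -0.0459 0.0059 0.0033 3.3; 0 -0.0455 0.0086 0.0033 3.3; 0 -0.0449 0.0112 0.0033 3.3; 0 -0.0442 0.0138 0.0033 3.3; 0 -0.0478 0.0048 0.0166 3.3; 0 -0.0474 0.0076 0.0166 3.3; 0 -0.0469 0.0103 0.0166 3.3",
)

```text
clock: 3.52
eef_pos: [0.4209, -0.1862, 0.309]
tcp_rot: [[0.47, 0.883, 0.009], [0.883, -0.47, 0.004], [0.008, 0.005, -1.0]]
wrist_force: [0.9, -0.1, 0.1]
width: -0.001
```

Run:
```python
from look import *; from geo import *;from plan import *
f=grab('wrist','w2.png')
for P in ([.5923,-.244,.125],[.387,-.3207,.02]):print(projfish(f,P))
plan([.387,-.321,.26],4,13)
```

```text
[[625.08733612 244.43057932]]
[[353.38440527 381.87890181]]
max/row mm 35.36247665886413
G -0.0322 0.0085 0.0118 3.2; G -0.0317 0.0103 0.0118 3.2; G -0.0311 0.0121 0.0118 3.2; G -0.0303 0.0138 0.0118 3.2
```

View pics/w2.png

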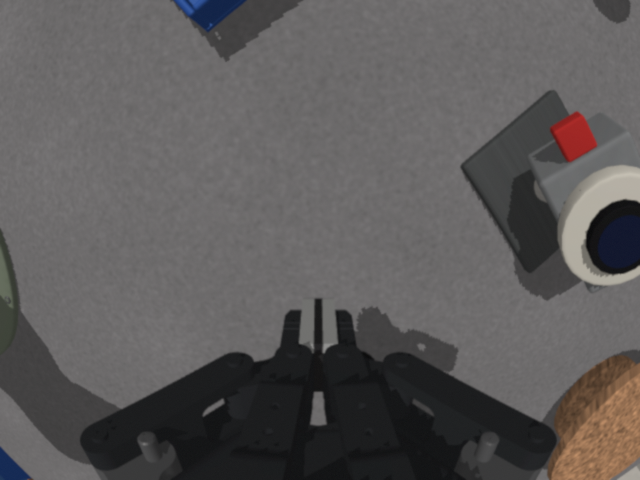

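>>> arm_command(
  targets="0 -0.032 0.0085 0.012 3.2; 0 -0.032 0.0103 0.012 3.2; 0 -0.031 0.012 0.012 3.2; 0 -0.030 0.014 0.012 3.2; 0 0 0 0 0",
)

```text
clock: 4.2
eef_pos: [0.3877, -0.3246, 0.2571]
tcp_rot: [[0.663, 0.748, 0.008], [0.748, -0.663, 0.003], [0.007, 0.004, -1.0]]
wrist_force: [-0.0, -0.6, 0.0]
width: -0.002
```

View pics/scene0.png

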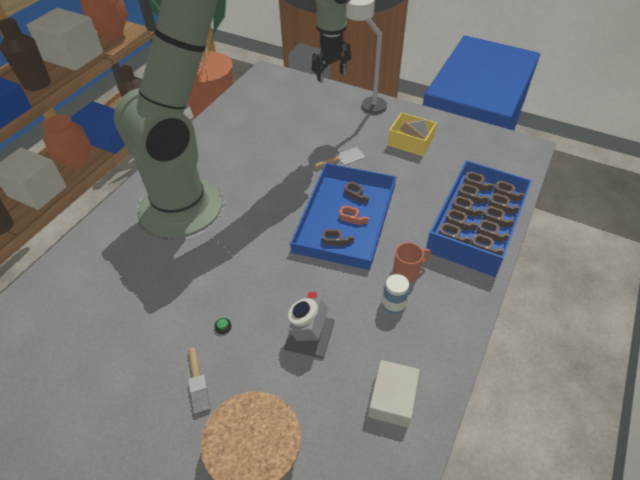

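Run:
```python
from look import *; from geo import *;from plan import *
np.set_printoptions(precision=4,suppress=True)
o=bot.get_obs();print(o['eef_pos'],o['tcp_rot'][:,2] if hasattr(o['tcp_rot'],'shape') else o['tcp_rot'],o['wrist_force'])
R=np.array(o['tcp_rot']);tip=np.array(o['eef_pos'])+R[:,2]*.173;print('tip',tip,'d tool',R.T@(np.array([.387,-.3207,.022])-tip))
f=grab('side');g=grab('scene')
print(proj(cam(f),tip),proj(cam(g),tip))
cv2.imwrite('pics/b.png',cv2.resize(np.hstack([f['img'][300:420,300:430],g['img'][250:370,160:290]])[...,::-1],None,fx=3,fy=3,interpolation=cv2.INTER_CUBIC))
```

```text
[ 0.3877 -0.3246  0.2571] [ 0.0078  0.0027 -1.    ] [-0.0443 -0.6222  0.0323]
tip [ 0.3891 -0.3241  0.0841] d tool [ 0.0007 -0.0041  0.0621]
[[361.1061 365.6656]] [[217.2038 312.5184]]
```

View pics/b.png

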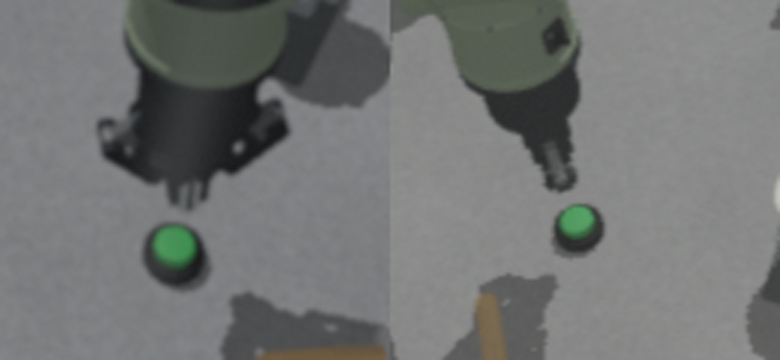

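>>> arm_command(
  targets="0 0.0005 -0.004 0.02 0; 0 0 0 0.02 0; 0 0 0 0.012 0; 0 0 0 0.004 0; 0 0 0 0.004 0; 0 0 0 0 0",
)

```text
clock: 5.05
eef_pos: [0.3898, -0.3155, 0.1983]
tcp_rot: [[0.653, 0.757, 0.013], [0.757, -0.653, 0.004], [0.011, 0.007, -1.0]]
wrist_force: [-0.0, -0.3, -0.6]
width: 0.0
```

>>> arm_command(
  targets="0 -0.0075 0 0 0; 0 0 0 0.003 0; 0 0 0 0.004 0; 0 0 0 0.004 0; 0 0 0 0 0",
)

```text
clock: 5.68
eef_pos: [0.3846, -0.3221, 0.189]
tcp_rot: [[0.654, 0.756, 0.015], [0.756, -0.654, 0.004], [0.013, 0.009, -1.0]]
wrist_force: [-7.1, 5.8, 32.8]
width: -0.001
```

Run:
```python
from look import *
o=bot.get_obs();print(o['wrist_force'],o['eef_pos'])
f=grab('side','side1.png');g=grab('scene','scene1.png');a=cv2.imread('pics/side0.png')[...,::-1];b=cv2.imread('pics/scene0.png')[...,::-1]
for n,i in (('old',a),('new',f['img'])):print(n,i[262:275,380:395].mean((0,1)),i[262:300,362:412].max((0,1)))
for n,i in (('old',b),('new',g['img'])):print(n,i[300:328,290:320].mean((0,1)),i[300:328,290:320].max((0,1)))
```

```text
[-7.11375246  5.8163789  32.76177904] [ 0.38458983 -0.32214421  0.1889707 ]
old [121.51282051 123.07179487 123.45641026] [202 202 191]
new [75.83076923 83.32307692 73.59487179] [207 207 197]
old [127.13214286 128.62738095 126.65357143] [196 196 186]
new [129.80833333 131.31666667 129.35833333] [200 199 190]
```

>>> arm_command(
  targets="0 0 0 -0.03 0; 0 0 0 -0.05 0; 0.6 0 0 -0.05 0",
)

```text
clock: 6.15
eef_pos: [0.3821, -0.3223, 0.3191]
tcp_rot: [[0.654, 0.756, 0.01], [0.756, -0.654, 0.007], [0.012, 0.003, -1.0]]
wrist_force: [0.5, -0.6, 0.5]
width: 0.2
```

Run:
```python
from look import *; from plan import *
g=grab('scene','scene2.png');b=cv2.imread('pics/scene0.png')[...,::-1];i=g['img']
print(i[300:328,290:320].mean((0,1)),i[300:328,290:320].max((0,1)))
o=bot.get_obs();print(o['eef_pos'],o['tcp_rot'],o['q'])
```

```text
[127.44166667 128.96666667 126.96190476] [197 196 187]
[ 0.38249644 -0.32350811  0.32439494] [[ 0.65520024  0.75529456  0.01558113]
 [ 0.75534355 -0.65531868  0.00368166]
 [ 0.01299134  0.00935688 -0.99987183]] [ 0.21211579  0.48905231  0.50228984  2.02092436 -0.37464221  0.70922774
  0.23661393]
```

```bash
python3 - <<'E'
import cv2,numpy as np
for n,b in (('side',(340,365,380,400)),('scene',(205,310,240,340))):
  for k in '01':
    i=cv2.imread(f'pics/{n}{k}.png')[b[1]:b[3],b[0]:b[2]].astype(float);B,G,R=i[...,0],i[...,1],i[...,2]
    m=(G>1.5*R)&(G>1.3*B)&(G>50);ys,xs=np.nonzero(m);print(n,k,m.sum(),[(y+b[1],xs[ys==y].min()+b[0],xs[ys==y].max()+b[0]) for y in np.unique(ys)])
E
python3 - <<'E'
from plan import *
R,p=plan([.43,-.08,.34],6,40)
plan([.52,.2018,.30],6,40,R,p)
E
```

```text
side 0 165 [(np.int64(375), np.int64(357), np.int64(359)), (np.int64(376), np.int64(354), np.int64(361)), (np.int64(377), np.int64(353), np.int64(363)), (np.int64(378), np.int64(352), np.int64(364)), (np.int64(379), np.int64(352), np.int64(364)), (np.int64(380), np.int64(351), np.int64(365)), (np.int64(381), np.int64(351), np.int64(365)), (np.int64(382), np.int64(351), np.int64(365)), (np.int64(383), np.int64(351), np.int64(365)), (np.int64(384), np.int64(352), np.int64(365)), (np.int64(385), np.int64(352), np.int64(364)), (np.int64(386), np.int64(353), np.int64(364)), (np.int64(387), np.int64(354), np.int64(363)), (np.int64(388), np.int64(356), np.int64(362)), (np.int64(389), np.int64(360), np.int64(360))]
side 1 41 [(np.int64(381), np.int64(351), np.int64(351)), (np.int64(382), np.int64(351), np.int64(352)), (np.int64(383), np.int64(351), np.int64(353)), (np.int64(384), np.int64(351), np.int64(364)), (np.int64(385), np.int64(352), np.int64(364)), (np.int64(386), np.int64(352), np.int64(364)), (np.int64(387), np.int64(353), np.int64(363)), (np.int64(388), np.int64(355), np.int64(362
[... 727 characters left out ...]
227)), (np.int64(324), np.int64(226), np.int64(227)), (np.int64(325), np.int64(225), np.int64(227)), (np.int64(326), np.int64(223), np.int64(227)), (np.int64(327), np.int64(219), np.int64(226)), (np.int64(328), np.int64(219), np.int64(225)), (np.int64(329), np.int64(221), np.int64(222))]
max/row mm 41.43143787752973
G 0.0359 -0.0206 -0.0023 6.7; G 0.0332 -0.0246 -0.0023 6.7; G 0.0302 -0.0283 -0.0023 6.7; G 0.0267 -0.0316 -0.0023 6.7; G 0.0228 -0.0345 -0.0023 6.7; G 0.0187 -0.0369 -0.0023 6.7
max/row mm 49.75250970777476
G 0.0221 -0.0440 0.0071 6.7; G 0.0168 -0.0463 0.0071 6.7; G 0.0114 -0.0479 0.0071 6.7; G 0.0057 -0.0489 0.0071 6.7; G -0.0000 -0.0492 0.0071 6.7; G -0.0057 -0.0489 0.0071 6.7
```

Run:
```python
from plan import *
R,p=plan([.43,-.08,.34],6,21)
plan([.52,.2018,.30],6,21,R,p)
```

```text
max/row mm 41.43143787752973
G 0.0359 -0.0206 -0.0023 3.5; G 0.0346 -0.0227 -0.0023 3.5; G 0.0331 -0.0248 -0.0023 3.5; G 0.0315 -0.0268 -0.0023 3.5; G 0.0298 -0.0287 -0.0023 3.5; G 0.0280 -0.0304 -0.0023 3.5
max/row mm 49.75250970777476
G 0.0352 -0.0344 0.0071 3.5; G 0.0331 -0.0365 0.0071 3.5; G 0.0308 -0.0385 0.0071 3.5; G 0.0284 -0.0403 0.0071 3.5; G 0.0258 -0.0419 0.0071 3.5; G 0.0232 -0.0434 0.0071 3.5
```

>>> arm_command(
  targets="0.85 0.036 -0.021 -0.002 3.5; 0.85 0.035 -0.023 -0.002 3.5; 0.85 0.033 -0.025 -0.002 3.5; 0.85 0.0315 -0.027 -0.002 3.5; 0.85 0.030 -0.029 -0.002 3.5; 0.85 0.028 -0.030 -0.002 3.5; 0.85 0.035 -0.034 0.007 3.5; 0.85 0.033 -0.0365 0.007 3.5; 0.85 0.031 -0.0385 0.007 3.5; 0.85 0.028 -0.040 0.007 3.5",
)

```text
clock: 7.45
eef_pos: [0.497, 0.1182, 0.3117]
tcp_rot: [[0.975, 0.219, 0.023], [0.219, -0.976, 0.001], [0.022, 0.004, -1.0]]
wrist_force: [0.3, 0.1, 0.4]
width: 0.848
```

Run:
```python
from plan import *
np.set_printoptions(precision=4,suppress=True)
o=bot.get_obs();R=np.array(o['tcp_rot']);print(o['eef_pos'],R,np.degrees(np.arctan2(R[1,1],R[0,1])),o['q'])
plan(np.array([.520,.2018,.30])-0.155*(R[:,2]+[0,0,1]),3,5)
```

```text
[0.497  0.1182 0.3117] [[ 0.9754  0.2194  0.0225]
 [ 0.2195 -0.9756  0.0014]
 [ 0.0223  0.0036 -0.9997]] -77.3238153593569 [-0.8436  0.5736  0.6835  2.0162 -0.5441  0.7134 -1.1722]
max/row mm 28.81963996861974
G 0.0124 -0.0257 0.0041 1.7; G 0.0116 -0.0261 0.0041 1.7; G 0.0108 -0.0264 0.0041 1.7
```

>>> arm_command(
  targets="0.8 0.0124 -0.0257 0.004 1.8; 0.8 0.0116 -0.0261 0.004 1.8; 0.8 0.011 -0.026 0.004 1.8; 0.8 0 0 0 0",
)

```text
clock: 7.95
eef_pos: [0.5173, 0.2086, 0.2972]
tcp_rot: [[0.991, 0.129, 0.021], [0.129, -0.992, 0.0], [0.021, 0.003, -1.0]]
wrist_force: [0.1, -0.6, 0.9]
width: 0.803
```

```bash
cat > st.py <<'E'
from look import *; from geo import *;from plan import *
np.set_printoptions(precision=4,suppress=True)
o=bot.get_obs();R=np.array(o['tcp_rot']);p=np.array(o['eef_pos'])
E
python3 - <<'E'
from st import *
f=grab('wrist','w3.png');print(p,R[:,2],np.degrees(np.arctan2(R[1,1],R[0,1])))
q=projfish(f,[.52,.2018,.018])[0];print(q)
b=[int(max(0,q[0]-130)),int(max(0,q[1]-90)),int(min(640,q[0]+130)),int(min(480,q[1]+90))]
x,c,M,g=fit(f,lambda P:projfish(f,P),b,[.52,.2018,.122]);print(x,np.degrees(x[2]),c)
gp=p+.155*R[:,2];print('gp',gp,'tool delta',R.T@(np.array([x[0],x[1],.024])-gp))
E
```

```text
[0.5173 0.2086 0.2972] [ 0.0214  0.0002 -0.9998] -82.57008298584023
[325.4067 245.1267]
[0.52   0.2021 0.124 ] 7.105001799412892 0.10090104387078573
gp [0.5207 0.2086 0.1422] tool delta [-0.004   0.006   0.1182]
```

View pics/w3.png

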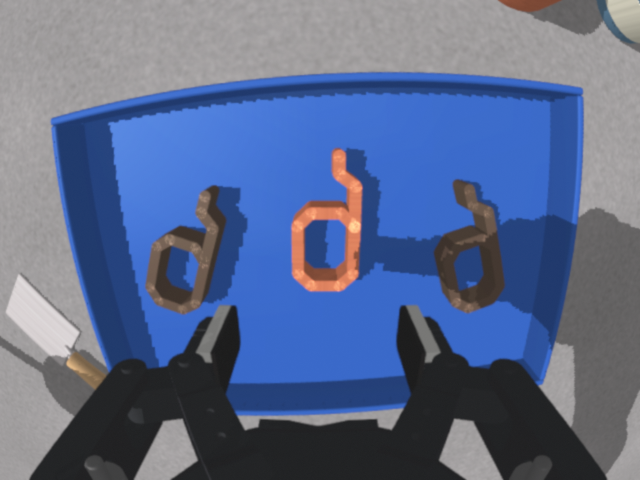

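>>> arm_command(
  targets="0.8 -0.003 0.005 0.03 0.3; 0.8 0 0 0.03 0; 0.8 0 0 0.025 0; 0.8 0 0 0 0",
)

```text
clock: 8.5
eef_pos: [0.5167, 0.1981, 0.2109]
tcp_rot: [[0.992, 0.121, 0.023], [0.121, -0.993, -0.001], [0.022, 0.004, -1.0]]
wrist_force: [0.2, -0.2, 0.2]
width: 0.795
```

Run:
```python
from st import *
gp=p+.155*R[:,2];print(p,R[:,2],np.degrees(np.arctan2(R[1,1],R[0,1])),'gp',gp,'tool delta',R.T@(np.array([.520,.202,.026])-gp))
```

```text
[0.5167 0.1981 0.2109] [ 0.0225 -0.001  -0.9997] -83.06073047483201 gp [0.5202 0.1979 0.0559] tool delta [-0.0004 -0.0042  0.0299]
```

>>> arm_command(
  targets="0.8 0 -0.003 0.012 0; 0.8 0 0 0.010 0; 0.8 0 0 0.004 0; 0.8 0 0 0 0",
)

```text
clock: 9.0
eef_pos: [0.5175, 0.2008, 0.1854]
tcp_rot: [[0.992, 0.12, 0.025], [0.12, -0.993, -0.0], [0.025, 0.003, -1.0]]
wrist_force: [-0.5, 0.2, -0.2]
width: 0.8
```

Run:
```python
from st import *
gp=p+.155*R[:,2];print(p,R[:,2],np.degrees(np.arctan2(R[1,1],R[0,1])),'gp',gp,'tool delta',R.T@(np.array([.520,.202,.026])-gp))
```

```text
[0.5175 0.2008 0.1854] [ 0.0248 -0.0001 -0.9997] -83.08319751069007 gp [0.5214 0.2007 0.0304] tool delta [-0.0013 -0.0014  0.0044]
```

>>> arm_command(
  targets="0.8 -0.001 -0.001 0.003 0; 0.8 0 0 0 0; 0.5 0 0 0 0; 0.3 0 0 0 0; 0.3 0 0 0 0; 0.3 0 0 0 0; 0.3 0 0 0 0",
  newtons=60,
)

```text
clock: 9.88
eef_pos: [0.5165, 0.2019, 0.1831]
tcp_rot: [[0.992, 0.121, 0.026], [0.121, -0.993, 0.001], [0.026, 0.003, -1.0]]
wrist_force: [-0.3, 0.7, 1.2]
width: 0.526
```

Run:
```python
from st import *
gp=p+.155*R[:,2];print(p,R,np.degrees(np.arctan2(R[1,1],R[0,1])),'gp',gp,o['q'],o['wrist_force'])
np.savez('grasp.npz',p=p,R=R)
```

```text
[0.5165 0.2019 0.1831] [[ 0.9924  0.1206  0.0257]
 [ 0.1207 -0.9927  0.0006]
 [ 0.0256  0.0025 -0.9997]] -83.07153496106037 gp [0.5205 0.202  0.0281] [-0.8381  0.825   0.5134  1.9503 -0.7528  0.5379 -1.2538] [-0.2766  0.66    1.2118]
```

>>> arm_command(
  targets="0.3 0 0 -0.01 0; 0.3 0 0 -0.03 0; 0.3 0 0 -0.05 0; 0.3 0 0 -0.05 0; 0.3 0 0 -0.04 -5; 0.3 0 0 0 -10; 0.3 0 0 0 -10",
)

```text
clock: 10.75
eef_pos: [0.5112, 0.2009, 0.3722]
tcp_rot: [[0.843, 0.537, 0.026], [0.537, -0.844, 0.0], [0.022, 0.014, -1.0]]
wrist_force: [0.1, -0.7, -1.6]
width: 0.528
```

Run:
```python
from st import *
gp=p+.155*R[:,2];print(p,R,np.degrees(np.arctan2(R[1,1],R[0,1])),'gp',gp,o['q'],o['wrist_force'],o['width'])
plan([.80,.185,.37],7,-69)
```

```text
[0.5112 0.2009 0.3722] [[ 0.8432  0.5369  0.026 ]
 [ 0.5371 -0.8435  0.0001]
 [ 0.022   0.0139 -0.9997]] -57.522746574202586 gp [0.5152 0.2009 0.2172] [-0.9656  0.5242  0.6774  1.8696 -0.4119  0.8664 -1.0933] [ 0.1156 -0.6681 -1.5672] 0.527999875862617
max/row mm 41.327053732218715
G 0.0336 0.0241 0.0014 -9.9; G 0.0290 0.0295 0.0014 -9.9; G 0.0235 0.0340 0.0014 -9.9; G 0.0173 0.0375 0.0014 -9.9; G 0.0106 0.0399 0.0014 -9.9; G 0.0037 0.0411 0.0014 -9.9; G -0.0034 0.0412 0.0014 -9.9
```

>>> arm_command(
  targets="0.3 0.034 0.024 0.001 -9.9; 0.3 0.029 0.0295 0.001 -9.9; 0.3 0.0235 0.034 0.001 -9.9; 0.3 0.017 0.0375 0.001 -9.9; 0.3 0.011 0.040 0.001 -9.9; 0.3 0.004 0.041 0.001 -9.9; 0.3 -0.003 0.041 0.001 -9.9; 0.3 0 0 0 0",
)

```text
clock: 11.75
eef_pos: [0.8071, 0.19, 0.3772]
tcp_rot: [[-0.245, 0.969, 0.027], [0.97, 0.245, -0.002], [-0.008, 0.025, -1.0]]
wrist_force: [-1.3, 0.0, -1.1]
width: 0.523
```

Run:
```python
from st import *
print(p,R,np.degrees(np.arctan2(R[1,1],R[0,1])),o['q'])
```

```text
[0.8071 0.19   0.3772] [[-0.2449  0.9692  0.0265]
 [ 0.9695  0.2451 -0.002 ]
 [-0.0084  0.0252 -0.9996]] 14.189823087791103 [-0.4258  0.9295  0.3     0.947  -0.2418  1.2696  0.0717]
```

>>> arm_command(
  targets="0.3 0 0.05 0 0; 0.3 0 0.05 0 0; 0.3 0 0.05 0 0; 0.3 0 0 0 0",
)

```text
clock: 12.25
eef_pos: [0.8987, 0.2069, 0.3811]
tcp_rot: [[-0.22, 0.975, 0.036], [0.975, 0.22, 0.001], [-0.007, 0.035, -0.999]]
wrist_force: [-0.8, -0.7, -1.6]
width: 0.527
```

Run:
```python
from st import *
print(p,R,np.degrees(np.arctan2(R[1,1],R[0,1])),o['q'])
```

```text
[0.8987 0.2069 0.3811] [[-0.2204  0.9748  0.0359]
 [ 0.9754  0.2205  0.0005]
 [-0.0074  0.0352 -0.9994]] 12.745712235452203 [-0.3476  1.2274  0.4252  0.3164 -0.3923  1.5887  0.0039]
```

>>> arm_command(
  targets="0.3 0 0.05 0 0; 0.3 0 0.05 0 0; 0.3 0 0.05 0 0; 0.3 0 0.05 0 0; 0.3 0 0 0 0",
)

```text
clock: 12.88
eef_pos: [0.9294, 0.2055, 0.375]
tcp_rot: [[-0.197, 0.967, 0.16], [0.98, 0.195, 0.029], [-0.003, 0.163, -0.987]]
wrist_force: [0.1, -0.0, -1.7]
width: 0.527
```

Run:
```python
from st import *
print(p,R,np.degrees(np.arctan2(R[1,1],R[0,1])),o['q'])
```

```text
[0.9294 0.2055 0.375 ] [[-0.1972  0.9671  0.1605]
 [ 0.9804  0.1951  0.0289]
 [-0.0034  0.163  -0.9866]] 11.403019162984526 [-0.3318  1.3426  1.0254  0.1777 -0.9976  1.5407  0.02  ]
```

>>> arm_command(
  targets="0.3 0 0.06 0 0; 0.3 0 0.06 0 0; 0.3 0 0.06 0 0; 0.3 0 0.06 0 0; 0.3 0 0 0 0",
)

```text
clock: 13.5
eef_pos: [0.9538, 0.205, 0.39]
tcp_rot: [[-0.19, 0.928, 0.322], [0.982, 0.179, 0.064], [0.002, 0.328, -0.945]]
wrist_force: [0.1, 0.5, -2.0]
width: 0.52
```

Run:
```python
from st import *
print(p,R,np.degrees(np.arctan2(R[1,1],R[0,1])),o['q'])
```

```text
[0.9538 0.205  0.39  ] [[-0.1896  0.9277  0.3217]
 [ 0.9819  0.1786  0.0637]
 [ 0.0016  0.3279 -0.9447]] 10.898479039326817 [-0.3241  1.3382  1.0661  0.1723 -1.0452  1.3838  0.0189]
```

>>> arm_command(
  targets="0.3 0 0.06 0 0; 0.3 0 0.06 0 0; 0.3 0 0 0 0",
)

```text
clock: 13.88
eef_pos: [0.9636, 0.2045, 0.4069]
tcp_rot: [[-0.19, 0.897, 0.399], [0.982, 0.172, 0.08], [0.003, 0.407, -0.913]]
wrist_force: [-1.2, 0.5, -2.0]
width: 0.528
```

Run:
```python
from st import *
print(p,R,np.degrees(np.arccos(-R[2,2])),np.degrees(np.arctan2(R[1,2],R[0,2])),o['q'])
```

```text
[0.9636 0.2045 0.4069] [[-0.1897  0.897   0.3994]
 [ 0.9818  0.1719  0.0802]
 [ 0.0033  0.4073 -0.9133]] 24.036840932337807 11.354998156630812 [-0.3204  1.3263  1.0707  0.1688 -1.0521  1.3126  0.0203]
```

```bash
cat > tgt.py <<'E'
from st import *
G=np.load('grasp.npz');yaw=np.radians(7.0)
Rf0=Ro.from_euler('z',yaw).as_matrix();pf0=np.array([.520,.202,.018])
Rrel=G['R'].T@Rf0;prel=G['R'].T@(pf0-G['p'])
def lens(psi):
    a=np.radians(25);d=np.array([np.cos(psi),np.sin(psi),0]);z=np.sin(a)*d+[0,0,np.cos(a)];y=np.array([d[1],-d[0],0]);return np.c_[np.cross(y,z),y,z]
def report(L,psi,dist=.110):
    Rl=lens(psi);Rf=R@Rrel;pf=p+R@prel
    Rfd=np.c_[Rl[:,1],-Rl[:,0],Rl[:,2]];err=Ro.from_matrix(Rfd@Rf.T).as_rotvec()
    print('err rot (tool axes, deg)',np.degrees(R.T@err));
    Pd=L+dist*Rl[:,2];Rt=Rfd@Rrel.T;pt=Pd-Rt@prel
    print('frame centre',pf,'wanted',Pd,'in lens axes',Rl.T@(pf-L)*1e3,'| tcp wanted',pt);return Rt,pt
E
python3 - <<'E'
from tgt import *
L=np.array([.5923,-.244,.125])
for k in (190,193):report(L,np.radians(k))
# refine lens with w2
f=dict(img=cv2.imread('pics/w2.png')[...,::-1])
c=f['img'].astype(float)[60:200,520:640];m=((c[...,0]>2.2*c[...,1])&(c[...,0]>2.2*c[...,2])&(c[...,0]>90)).astype(np.uint8)
n,lab,st,ce=cv2.connectedComponentsWithStats(m);k=1+np.argmax(st[1:,4]);print('tab w2',ce[k]+[520,60],st[k])
E
```

```text
err rot (tool axes, deg) [-1.121   0.9055  0.8282]
frame centre [1.0296 0.217  0.256 ] wanted [ 0.5465 -0.2521  0.2247] in lens axes [518.2325 378.0657 -97.0805] | tcp wanted [ 0.4782 -0.2676  0.3742]
err rot (tool axes, deg) [-1.0804  2.1538 -1.8996]
frame centre [1.0296 0.217  0.256 ] wanted [ 0.547  -0.2545  0.2247] in lens axes [ 535.5308  350.8193 -105.1468] | tcp wanted [ 0.4796 -0.2736  0.3742]
tab w2 [573.299  136.1481] [  30   52   47   50 1398]
```

Run:
```python
from tgt import *
Rl=lens(np.radians(192));L=np.array([.5923,-.244,.125])
Rt,pt=report(L,np.radians(192));h=pt+.09*Rl[:,2]+.10*Rl[:,1];print('hover',h)
Ra,pa=plan([.75,.15,.45],5,0);plan(h,9,0,Ra,pa)
```

```text
err rot (tool axes, deg) [-1.094   1.7377 -0.9903]
frame centre [1.0296 0.217  0.256 ] wanted [ 0.5468 -0.2537  0.2247] in lens axes [ 529.9087  360.012  -102.5252] | tcp wanted [ 0.4791 -0.2716  0.3742]
hover [ 0.4211 -0.1817  0.4557]
max/row mm 44.93595743902846
G -0.0026 -0.0367 -0.0258 0.0; G -0.0026 -0.0367 -0.0258 0.0; G -0.0026 -0.0367 -0.0258 0.0; G -0.0026 -0.0367 -0.0258 0.0; G -0.0026 -0.0367 -0.0258 0.0
max/row mm 51.90790228854961
G -0.0293 -0.0389 -0.0181 0.0; G -0.0293 -0.0389 -0.0181 0.0; G -0.0293 -0.0389 -0.0181 0.0; G -0.0293 -0.0389 -0.0181 0.0; G -0.0293 -0.0389 -0.0181 0.0; G -0.0293 -0.0389 -0.0181 0.0; G -0.0293 -0.0389 -0.0181 0.0; G -0.0293 -0.0389 -0.0181 0.0; G -0.0293 -0.0389 -0.0181 0.0
```

>>> arm_command(
  targets="0.3 -0.003 -0.037 -0.026 0; 0.3 -0.003 -0.037 -0.026 0; 0.3 -0.003 -0.037 -0.026 0; 0.3 -0.003 -0.037 -0.026 0; 0.3 -0.003 -0.037 -0.026 0; 0.3 -0.029 -0.039 -0.018 0; 0.3 -0.029 -0.039 -0.018 0; 0.3 -0.029 -0.039 -0.018 0; 0.3 -0.029 -0.039 -0.018 0; 0.3 -0.029 -0.039 -0.018 0",
)

```text
clock: 15.12
eef_pos: [0.6135, -0.023, 0.4438]
tcp_rot: [[-0.198, 0.895, 0.399], [0.98, 0.179, 0.086], [0.006, 0.409, -0.913]]
wrist_force: [0.6, -0.9, -0.6]
width: 0.528
```

Run:
```python
from tgt import *
Rl=lens(np.radians(192));L=np.array([.5923,-.244,.125])
Rt,pt=report(L,np.radians(192));h=pt+.09*Rl[:,2]+.10*Rl[:,1];print(p,R[:,2],'hover',h,o['q'])
plan(h,6)
```

```text
err rot (tool axes, deg) [-1.023   1.3899 -0.5833]
frame centre [ 0.6794 -0.0095  0.2931] wanted [ 0.5468 -0.2537  0.2247] in lens axes [192.4669 211.2111  95.7072] | tcp wanted [ 0.4791 -0.2716  0.3742]
[ 0.6135 -0.023   0.4438] [ 0.3993  0.0863 -0.9127] hover [ 0.4211 -0.1817  0.4557] [-0.7632  0.6393  1.127   1.7968 -1.0334  0.8626  0.9989]
max/row mm 41.61457202909182
G -0.0195 -0.0326 -0.0169 0.0; G -0.0195 -0.0326 -0.0169 0.0; G -0.0195 -0.0326 -0.0169 0.0; G -0.0195 -0.0326 -0.0169 0.0; G -0.0195 -0.0326 -0.0169 0.0; G -0.0195 -0.0326 -0.0169 0.0
```

>>> arm_command(
  targets="0.3 -0.0195 -0.0325 -0.017 0; 0.3 -0.0195 -0.0325 -0.017 0; 0.3 -0.0195 -0.0325 -0.017 0; 0.3 -0.0195 -0.0325 -0.017 0; 0.3 -0.0195 -0.0325 -0.017 0; 0.3 -0.018 -0.028 -0.014 0; 0.3 0 0 0 0",
)

```text
clock: 16.0
eef_pos: [0.4162, -0.1855, 0.4559]
tcp_rot: [[-0.197, 0.895, 0.401], [0.98, 0.174, 0.092], [0.012, 0.411, -0.912]]
wrist_force: [0.3, -0.4, -2.3]
width: 0.52
```

Run:
```python
from tgt import *
Rl=lens(np.radians(192));L=np.array([.5923,-.244,.125])
Rt,pt=report(L,np.radians(192));print(p,R[:,2],o['q'])
f=grab('wrist','w4.png');np.savez('w4.npz',E=f['extrinsics'],k=[f['fx'],f['fy'],f['cx'],f['cy']])
print('lens',projfish(f,L),'tab',projfish(f,L+.067*Rl[:,1]-.03*Rl[:,2]))
```

```text
err rot (tool axes, deg) [-0.8679  1.1025 -0.8366]
frame centre [ 0.4824 -0.1711  0.3054] wanted [ 0.5468 -0.2537  0.2247] in lens axes [ -7.4802  94.1084 202.4886] | tcp wanted [ 0.4791 -0.2716  0.3742]
[ 0.4162 -0.1855  0.4559] [ 0.4007  0.0918 -0.9116] [-0.6702  0.3083  1.2919  2.1197 -0.8744  0.8126  1.3438]
lens [[329.6989 301.3503]] tab [[328.992  229.8229]]
```

View pics/w4.png

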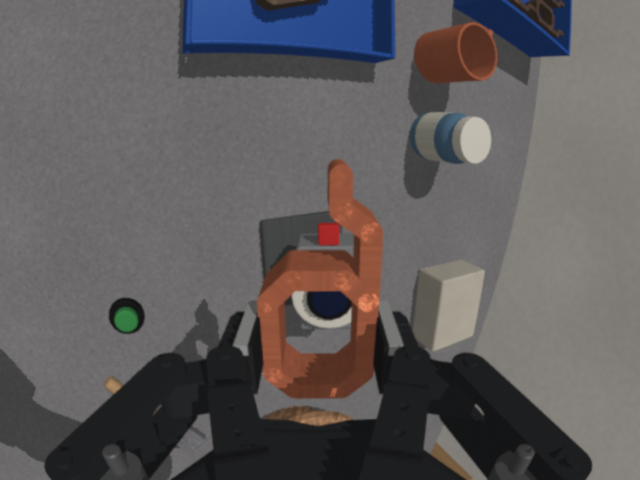

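>>> arm_command(
  targets="0.3 -0.024 0.012 0 -0.8; 0.3 -0.024 0.012 0 0; 0.3 -0.022 0.009 0 0; 0.3 0 0 0 0",
)

```text
clock: 16.55
eef_pos: [0.466, -0.2449, 0.468]
tcp_rot: [[-0.219, 0.891, 0.398], [0.976, 0.196, 0.097], [0.009, 0.41, -0.912]]
wrist_force: [-0.9, 0.3, -1.5]
width: 0.524
```

```bash
cat > m.py <<'E'
from tgt import *
L=np.array([.5923,-.244,.125])
def seg(f,L,psi,w=70):
    I=f['img'].astype(float);R_,G_,B_=I[...,0],I[...,1],I[...,2]
    Rl=lens(psi);q=projfish(f,L)[0];t=projfish(f,L+.067*Rl[:,1]-.03*Rl[:,2])[0]
    def comp(m,c,w):
        z=np.zeros(m.shape,np.uint8);x,y=int(c[0]),int(c[1]);s=np.s_[max(0,y-w):y+w,max(0,x-w):x+w];z[s]=m[s]
        n,lab,st,ce=cv2.connectedComponentsWithStats(z);k=1+np.argmax(st[1:,4]);return ce[k],st[k],lab==k
    d=comp((B_>1.4*R_)&(B_>1.25*G_)&(R_+G_+B_<170),q,45);r=comp((R_>2.2*G_)&(R_>2.2*B_)&(R_>90),t,40)
    w_=comp((np.minimum(R_,B_)>135)&(abs(R_-B_)<40),q,50)
    return q,t,d,r,w_
E
python3 - <<'E'
from m import *
psi=np.radians(192);report(L,psi);print(p,R[:,2],o['q'])
f=grab('wrist','w5.png');np.savez('w5.npz',E=f['extrinsics'],k=[f['fx'],f['fy'],f['cx'],f['cy']])
q,t,d,r,w=seg(f,L,psi);print('pred',q,t,'disc',d[0],d[1],'tab',r[0],r[1],'ring',w[0],w[1])
x,y=int(q[0]),int(q[1]);v=f['img'][max(0,y-110):y+110,max(0,x-130):x+130,::-1]
cv2.imwrite('pics/w5c.png',cv2.resize(v,None,fx=2.5,fy=2.5,interpolation=cv2.INTER_CUBIC));print('crop origin',max(0,x-130),max(0,y-110))
E
```

```text
err rot (tool axes, deg) [-0.9662  0.7494  0.4395]
frame centre [ 0.5317 -0.2296  0.3174] wanted [ 0.5468 -0.2537  0.2247] in lens axes [ 30.3132  26.7029 198.1147] | tcp wanted [ 0.4791 -0.2716  0.3742]
[ 0.466  -0.2449  0.468 ] [ 0.3981  0.0973 -0.9122] [-0.3867  0.4317  1.1377  1.9394 -0.9372  0.9499  1.4308]
pred [289.1681 240.8035] [291.1287 166.3511] disc [288.0417 236.86  ] [ 270  220   39   36 1007] tab [290.  170.5] [279 160  23  22 496] ring [290.2985 221.2438] [ 251  195   80   73 2174]
crop origin 159 130
```

View pics/w5c.png

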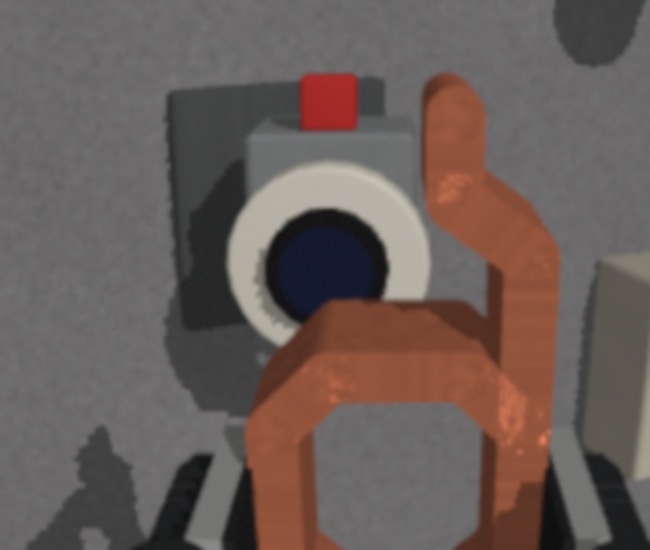

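Run:
```python
from m import *
f=dict(img=cv2.imread('pics/w5.png')[...,::-1]);z=np.load('w5.npz');f['extrinsics']=z['E'];f['fx'],f['fy'],f['cx'],f['cy']=z['k']
q,t,d,r,w=seg(f,L,np.radians(192))
th=np.linspace(0,2*np.pi,200)
def res(x):
    L_=np.array([x[0],x[1],.125]);Rl=lens(x[2])
    c=projfish(f,L_+.018*(np.cos(th)[:,None]*Rl[:,0]+np.sin(th)[:,None]*Rl[:,1]))
    tc=projfish(f,L_+x[3]*Rl[:,1]-.03*Rl[:,2])[0]
    return np.r_[c[:,0].min()-269.5,c[:,0].max()-308.5,c[:,1].min()-219.5,tc-r[0]]
s=least_squares(res,[.5923,-.244,np.radians(192),.065],x_scale=[.01,.01,.1,.01]);print(s.x,np.degrees(s.x[2]),s.fun)
report(np.array([s.x[0],s.x[1],.125]),s.x[2])
```

```text
[ 0.5915 -0.2412  3.3677  0.0599] 192.9572028203632 [ 0.5175 -0.5295 -0.0161 -0.0036  0.0001]
err rot (tool axes, deg) [-0.9608  1.1003 -0.4284]
frame centre [ 0.5313 -0.2288  0.3171] wanted [ 0.5462 -0.2517  0.2247] in lens axes [ 30.533   25.6162 197.7554] | tcp wanted [ 0.4787 -0.2707  0.3742]
```

Run:
```python
from m import *
f=dict(img=cv2.imread('pics/w5.png')[...,::-1]);z=np.load('w5.npz');f['extrinsics']=z['E'];f['fx'],f['fy'],f['cx'],f['cy']=z['k']
Rf=R@Rrel;pf=p+R@prel
l,t,r,b=245,150,400,420;c=f['img'].astype(float)[t:b,l:r];M=((c[...,0]>1.25*c[...,2])&(c[...,0]>1.4*c[...,1])&(c[...,0]>60))*1.
tabm=np.zeros_like(M);tabm[0:45,:70]=1;M[tabm>0]=0
def g(x):
    Rx=Rf@Ro.from_euler('XY',x[4:6]).as_matrix()
    return render(lambda P:projfish(f,P@Rx.T+pf+Rf[:,2]*x[3])-[l,t],x[0],x[1],x[2],M.shape,z0=-.012,z1=.012,sc=3)
cost=lambda x:np.abs(g(x)-M).sum()/M.sum()
print('as predicted',cost(np.zeros(6)))
for n in (4,6):
    x0=np.zeros(n);sx=np.vstack([x0,np.diag([.004,.004,.06,.004,.06,.06][:n])])
    s=minimize(lambda x:cost(np.r_[x,np.zeros(6-n)]),x0,method='Nelder-Mead',options=dict(initial_simplex=sx,xatol=1e-5,fatol=1e-5,maxiter=600))
    print(n,s.x[:2]*1e3,np.degrees(s.x[2]),s.x[3]*1e3,np.degrees(s.x[4:]),s.fun)
Lb=np.array([.592,-.242,.125]);psi=np.radians(193);Rt,pt=report(Lb,psi);Rl=lens(psi)
Pd=Lb+.11*Rl[:,2]
need=Pd-pf;print('need tool',R.T@need);plan(p+need+.03*Rl[:,2],3)
```

```text
as predicted 0.09972661319909897
4 [-0.482   0.1836] 0.5969589743572314 0.9938411675611338 [] 0.06835301218602927
6 [-0.354  0.119] 0.5349593971385356 0.8546850612493255 [0.1245 1.0801] 0.06774338197488103
err rot (tool axes, deg) [-0.9601  1.1181 -0.4673]
frame centre [ 0.5313 -0.2288  0.3171] wanted [ 0.5467 -0.2525  0.2247] in lens axes [ 30.2659  26.5242 197.88  ] | tcp wanted [ 0.4793 -0.2716  0.3742]
need tool [-0.0273 -0.0288  0.0881]
max/row mm 23.498580532160794
G -0.0090 -0.0097 0.0194 0.0; G -0.0090 -0.0097 0.0194 0.0; G -0.0090 -0.0097 0.0194 0.0
```

>>> arm_command(
  targets="0.3 -0.009 -0.010 0.018 0; 0.3 -0.009 -0.010 0.018 0; 0.3 -0.008 -0.008 0.018 0; 0.3 0 0 0 0; 0.3 0 0 0 0",
)

```text
clock: 17.23
eef_pos: [0.469, -0.2652, 0.4048]
tcp_rot: [[-0.225, 0.89, 0.396], [0.974, 0.201, 0.103], [0.012, 0.409, -0.913]]
wrist_force: [-0.3, -0.2, -0.7]
width: 0.525
```

```bash
cat > fin.py <<'E'
from m import *
Lb=np.array([.592,-.242,.125]);psi=np.radians(193);Rt,pt=report(Lb,psi);Rl=lens(psi)
print(p,'need tool',R.T@(Lb+.11*Rl[:,2]-(p+R@prel)),'vel',np.abs(o['qvel']).max(),o['wrist_force'],o['width'],o['clock'])
E
python3 fin.py
```

```text
err rot (tool axes, deg) [-1.0177  0.8271 -0.2135]
frame centre [ 0.5344 -0.249   0.2541] wanted [ 0.5467 -0.2525  0.2247] in lens axes [  2.2286   6.1507 141.3839] | tcp wanted [ 0.4793 -0.2716  0.3742]
[ 0.469  -0.2652  0.4048] need tool [-0.0065 -0.0017  0.0313] vel 0.008986813121776627 [-0.2525 -0.219  -0.6617] 0.5251792433802484 17.225
```

>>> arm_command(
  targets="0.3 -0.003 -0.001 0.010 0; 0.3 -0.003 0 0.010 0; 0.3 0 0 0.008 0; 0.3 0 0 0 0; 0.3 0 0 0 0",
)

```text
clock: 17.85
eef_pos: [0.482, -0.2675, 0.3779]
tcp_rot: [[-0.227, 0.889, 0.397], [0.974, 0.202, 0.104], [0.012, 0.41, -0.912]]
wrist_force: [0.5, -0.0, -1.7]
width: 0.524
```

```bash
python3 fin.py
```

```text
err rot (tool axes, deg) [-0.9531  0.7993 -0.1115]
frame centre [ 0.5475 -0.2512  0.2273] wanted [ 0.5467 -0.2525  0.2247] in lens axes [  2.0602   1.0884 111.8824] | tcp wanted [ 0.4793 -0.2716  0.3742]
[ 0.482  -0.2675  0.3779] need tool [-0.0011 -0.002   0.0019] vel 0.004643890390719633 [ 0.4576 -0.0495 -1.7403] 0.5238188394004837 17.85
```

>>> arm_command(
  targets="0.3 -0.001 -0.002 0.002 0; 0.3 0 0 0 0; 0.3 0 0 0 0; 0.3 0 0 0 0; 0.3 0 0 0 0",
)

```text
clock: 18.48
eef_pos: [0.481, -0.2689, 0.3756]
tcp_rot: [[-0.227, 0.889, 0.397], [0.974, 0.202, 0.103], [0.011, 0.41, -0.912]]
wrist_force: [0.0, 0.5, -1.4]
width: 0.518
```

```bash
python3 fin.py
python3 - <<'E'
from m import *
f=grab('wrist','w6.png');g=grab('side','side6.png')
cv2.imwrite('pics/w6c.png',np.hstack([cv2.resize(f['img'][100:420,160:480],(400,400)),cv2.resize(g['img'][180:340,300:460],(400,400),interpolation=cv2.INTER_CUBIC)])[...,::-1])
E
```

```text
err rot (tool axes, deg) [-0.9107  0.8262 -0.1172]
frame centre [ 0.5466 -0.2526  0.225 ] wanted [ 0.5467 -0.2525  0.2247] in lens axes [  0.0536  -0.155  110.3594] | tcp wanted [ 0.4793 -0.2716  0.3742]
[ 0.481  -0.2689  0.3756] need tool [ 0.0002 -0.      0.0004] vel 0.002648413411319827 [ 0.0427  0.5186 -1.4394] 0.5183019511292045 18.475
```

View pics/w6c.png

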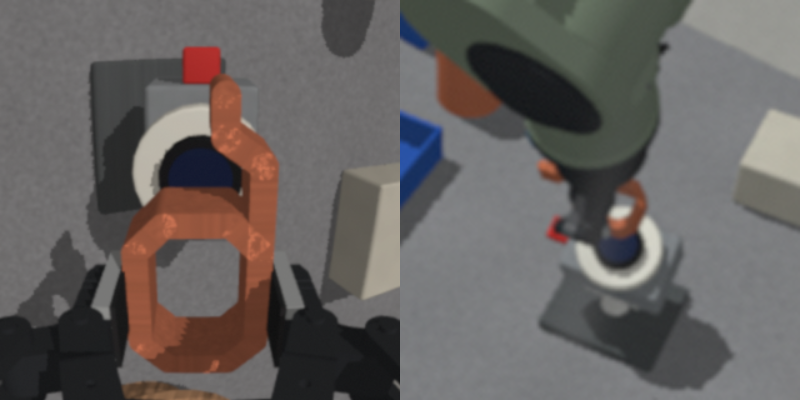

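```bash
python3 -c "
from rig import bot
print(bot.job_done())"
```

```text
the job is handed in; nothing more can be done
None
```

I pressed the button, picked up the terracotta frame, and handed in the job while holding the frame over the lens. By my own measurements it was in position. I could not see the inspection light come on.

- **Button:** I pressed the cap straight down with the shut fingers. The fingertips went to about 16 mm above the table, roughly 6 mm below the estimated cap top. The upward force was 33 N, well above the 5 N spring, so I take it to have reached the stop. The ring light looked no brighter in the pictures afterwards.
- **Picking and tilting:** I gripped the frame across its 46 mm width at 60 N. The commands cannot tilt the tool, so I tilted it by pushing outward at the edge of the arm's reach. Then I carried the frame over the lens with that tilt.
- **Final position:** By the arm's pose, the loop was within 0.2 mm of the lens axis and 110.4 mm from the glass. A fit to an earlier wrist picture put the frame about 1 mm farther out along the axis. My estimates of the lens position also differ by up to about 3 mm.
- **Final angle:** The frame was about 1.2° from square to the lens, which I left uncorrected. The tail pointed to the red tab within about 0.5°.
- **Steadiness and surroundings:** The arm was steady, with joint speeds under 0.003 rad/s, and the clock read about 18.5 s of the 51 s allowed. The wrist force was about the frame's own weight. I saw no contact with the camera or its stand, and noticed nothing else moved. I did not re-check the dark frames after the pick.

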